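Set the measuring stage's feed selector to fine

TASK

Set the measuring stage to fine feed: on the selector box with the blue knob, pull the sprung knob straight up out of its notch, turn it from the red dot to the green dot, and let it drop fully down into the green dot's notch, then let go. Leave the orange knob alone.

Things in the scene. Friction and masses are not known exactly. Their poses are not given: they have to be found in the camera images.
- blue_grip (a point): Grip point of the BLUE selector knob, on its upright turning axis, 80 mm above the table when the knob is down. The knob: a bar 44 mm long, 16 thick, its top at 94 mm, on a round skirt 42 mm across (top at 53 mm), on a fixed grey box 130 x 130 x 40 mm. Axes move with the knob: z up, x along the bar towards its white pointer pin; pinch the bar across y. All else on the box is below 51 mm.
- blue_lift (a joint): Height (m) the blue knob is pulled up: 0 fully down, 0.018 upper stop. A spring pulls it down, 6 N (10 N at the stop). Its pointer pin lies in a notch of a 10 mm high crown, 26 to 37 mm from the axis. Below 0.009 it turns only some 7 degrees either way; at 0.010 to 0.018 it turns freely. Let go within about 10 degrees of a notch it drops to 0.
- blue_turn (a joint): Angle (rad) of the blue knob on its box, positive anticlockwise seen from above: 0 at the red dot's notch (starts there, within 0.07), -1.047 at the green dot's (60 degrees clockwise), +1.047 at the yellow dot's; stops at -1.3 and 1.3. The 15 mm dots are on the box's top, 51 mm from the axis, outside the crown. Friction is slight, 0.02 N m.
- orange_grip (a point): The same point on the ORANGE knob of the second box, alike in all but colour, its pin at its own red dot; not to be touched. The boxes stand side by side, some 0.3 m apart, each at its own yaw, and may swap places.
Things that resemble listed ones, but are neither listed nor needed, are in the scene too. Leave any purple look-alike of the part that bears blue_grip alone.

How it is judged:
On the way:
1. the blue knob is pulled up out of the red dot's notch (value of joint blue_lift above 0.007 m and value of joint blue_turn above -0.6 rad), for 0.05 s.
At the end, for the whole second after the job is handed in: The blue knob is down to within 3 mm of its lowest position with its pointer within about 11 degrees of the green dot (blue_turn -1.25 to -0.85), and the orange knob has not shifted by more than 5 mm (value of joint blue_lift below 0.003 m and value of joint blue_turn between -1.25 and -0.85 rad); the robot touches nothing.
It fails at once if the orange knob is pulled or shifted by more than 5 mm (distance of orange_grip from where it was at the start of the episode above 0.005 m).
It also fails if it takes over 32 s, if anything falls off the work surface, if the arm or the gripper's body presses on something with over 40 N, if the wrist force passes 120 N, or if a joint passes its speed limit or range.

ROBOT

A 7-joint arm with a two-finger parallel gripper is mounted at the origin on the work surface. World frame = base frame: x ahead of the robot, y to its left, z up, the work surface at z = 0. Lengths are in m, angles in rad, forces in N, time in s.
With the tool pointing down it reaches from about 0.425 to 1.025 m from the base axis. Payload 3.6 kg.
Tool frame: the origin (TCP) lies midway between the tips of the shut fingers; the grasp point (between the pads) lies 19 mm behind it (grasp_offset is the distance from the TCP to the grasp point, in m); z points along the fingers, y is the line along which they close (so a half turn about z gives the same grasp; the last joint's range is limited). The gripper opens to 85 mm and grips with 20 to 120 N. Pads are 22 mm wide; open, the fingers measure 114 mm over their backs; the gripper's body (76 mm by 85 mm) begins 54 mm behind the grasp point. The pads swing forward as they close: fully open they stand 13 mm farther back than shut.
Start: joints at [1.157, 0.591, 0.048, 1.609, -0.033, 0.943, -0.034], TCP at [0.228, -0.688, 0.231] pointing down, gripper open.
Joint ranges: [-2.69, 2.69], [-0.47, 2.24], [-1.27, 1.36], [0.19, 2.51], [-1.53, 4.68], [0.08, 2.07], [-3.09, 3.09]. Speed limits (rad/s): [2.57, 2.57, 3.14, 3.14, 3.14, 3.14, 3.14].

INTERFACE

Orientations are given as a 3x3 rotation matrix whose columns are the frame's x, y, z axes.
In Python, from plant import * gives the robot as it stands.
- The arm moves only by the tool apply_moves, never from a script. Its argument "series" is a list of rows, each a list of 3 entries, a list of its own where there are three numbers: the shift along the tool's x, y, z in m, then the turn about the tool's z in degrees, then the finger opening in m, from 0 to 0.0854. A call has 1 to 20 rows; each row shifts and turns the commanded pose from where the row before left it, along the tool's axes as they then stand; what a row does not reach is not made up. A row lasts 1/12 s, in which the tool goes at most 41.7 mm and 7.16 degrees, less where a joint would pass 70% of its speed; a pose out of reach is approached as far as the arm can. A call is refused whole if a number of a shift passes 0.0417 or a number of a turn 7.16, either way. A call with a gripper value outside its range is refused whole. The fingers move at their own pace and stop on an object; "newtons" is the grip in N (left out, the last holds). Time passes only in rows, so rows that do not move let the fingers close. It gives the time, the measured TCP pose, the force, the opening and the grip force at its end, in the units of the state.
- sense(): the state, without advancing time (a new reading comes with each control period).
- capture(name): name is "scene" or "top" or "wrist"; returns (picture, depth): 384x512x3 uint8, red, green, blue; 384x512 float32, m along the optical axis (not along the pixel's ray), 0 where there is no reading.
- get_calibration(name): a dict with "fx", "fy", "cx", "cy" (pixels), "eye" and "rotation" of the camera in the world. Camera axes: x right, y up, looking along -z (the intrinsics and any distortion apply to the point x, -y, -z); pixel columns grow to the right and rows downward; lengths in m; the calibration is good to about 2 mm. A picture is of the moment at which its call begins: read the wrist's pose just before it. get_calibration takes no time and is no camera call; for the wrist camera it gives the pose at the moment of the call.
- finish_job(): hands the job in; it is judged then, once.
The state is a dict: "time_s": time; "joint_pos": joint angles; "qd": joint speeds; "tau": joint torques, N m; "tool_pos": TCP position; "tcp_rot": TCP orientation; "wrist_force": force on the tool from outside, world axes, zero at the start; "wrist_torque": the same for the moment, N m; "finger_gap": finger opening in m; "grasp_force": force on a finger pad.
Only numpy, scipy, OpenCV 4.12 (cv2) and the standard library are available. Lean on these libraries where they do the work, as an engineer would, in place of code of your own. Each camera call takes 0.05 s, during which the arm holds its last target. There are 200 camera calls.

## Working session

There is one attempt and no reset: what is moved stays moved. The work goes in short steps, Python scripts to look and compute and a tool call to move; the robot and the scene stay as the last step left them, time stands still between calls to the robot, and variables do not carry over. Pictures are saved under pics/ and viewed, at most 10 in all, crops included, and the job is handed in when it is done.

Besides the shell and the picture viewer there is one more tool, called after ">>>" in YAML: its name, and indented under it one key for each argument. apply_moves: Moves the arm, as the interface text tells. Its arguments: {"type":"object","properties":{"series":{"type":"array","items":{"type":"array"}},"newtons":{"type":"number"}},"required":["series"]}

```bash
mkdir -p pics
python3 - <<'E'
from plant import *
import cv2,numpy as np
s=sense();print(s['time_s'],s['tool_pos'],s['tcp_rot'],s['finger_gap'])
a,d=capture("top");b,e=capture("scene")
np.savez('top.npz',a=a,d=d);np.savez('scene.npz',a=b,d=e)
for n in("top","scene"):print(get_calibration(n))
cv2.imwrite('pics/top.png',a[:,:,::-1]);cv2.imwrite('pics/scene.png',b[:,:,::-1])
E
```

```text
0.0 [ 0.22766232 -0.68744426  0.23012671] [[ 9.49285358e-01  3.14414698e-01 -8.40437620e-04]
 [ 3.14415794e-01 -9.49282994e-01  2.12277966e-03]
 [-1.30380013e-04 -2.27937052e-03 -9.99997394e-01]] 0.08528251816721923
{'fx': 407.0609086604004, 'fy': 407.0609086604004, 'cx': 256.71464996857014, 'cy': 190.38198053729784, 'eye': array([ 0.43160161, -0.00315301,  0.79932013]), 'rotation': array([[-0.0222434 ,  0.99681575, -0.07657412],
       [-0.9995141 , -0.02384563, -0.02007348],
       [-0.02183552,  0.07609041,  0.99686181]])}
{'fx': 384.51367082685795, 'fy': 384.51367082685795, 'cx': 261.12225918587404, 'cy': 193.69182350110074, 'eye': array([0.93302636, 0.32247887, 0.45756218]), 'rotation': array([[-0.60315158, -0.45441825,  0.65552439],
       [ 0.79760051, -0.33696642,  0.50028697],
       [-0.00644982,  0.82459547,  0.56568606]])}
```

View pics/top.png

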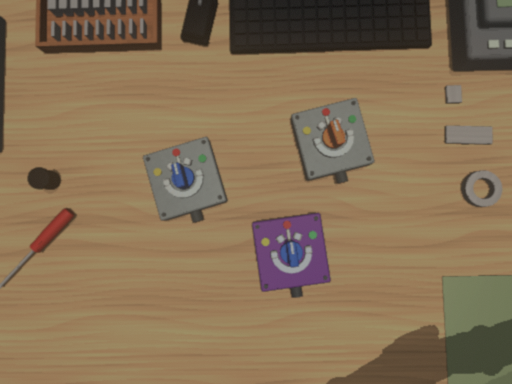

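View pics/scene.png

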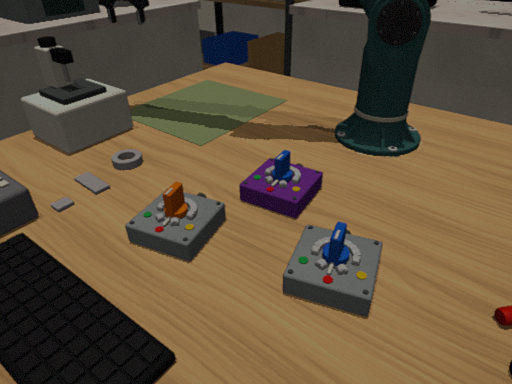

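The top view shows the target, the blue knob on the grey box, at about (183,177). The purple look-alike is at (292,253) and orange is at (334,137). I'll locate the target from its three dots.

```bash
cat > h.py <<'E'
import cv2,numpy as np
def ray(c,u,v,z):
    d=c['rotation']@np.array([(u-c['cx'])/c['fx'],-(v-c['cy'])/c['fy'],-1.]);return c['eye']+d*(z-c['eye'][2])/d[2]
R={'red':[(0,8),(172,180)],'yellow':[(20,34)],'green':[(45,80)],'blue':[(100,125)]}
def blobs(a,col,roi,smin=120,vmin=50):
    h=cv2.cvtColor(a,cv2.COLOR_RGB2HSV);m=np.zeros(h.shape[:2],np.uint8)
    for lo,hi in R[col]:m|=cv2.inRange(h,(lo,smin,vmin),(hi,255,255))
    k=np.zeros_like(m);x0,y0,x1,y1=roi;k[y0:y1,x0:x1]=m[y0:y1,x0:x1]
    n,l,st,ce=cv2.connectedComponentsWithStats(k)
    i=1+np.argmax(st[1:,4]);return ce[i],st[i,4],l==i
def axis(a,c,rois):
    P={}
    for k in('red','green','yellow'):
        ce,ar,_=blobs(a,k,rois);P[k]=ray(c,*ce,.041)[:2];print(k,ce.round(1),ar,P[k].round(4))
    # known pattern: rigid fit of the three dots
    th=np.array([0,-np.pi/3,np.pi/3]);A=.051*np.c_[np.cos(th),np.sin(th)]
    B=np.array([P['red'],P['green'],P['yellow']])
    H=(A-A.mean(0)).T@(B-B.mean(0));U,S,V=np.linalg.svd(H);Q=V.T@np.diag([1,np.linalg.det(V.T@U.T)])@U.T
    t=B.mean(0)-Q@A.mean(0);print('axis',t.round(4),'yaw',np.degrees(np.arctan2(Q[1,0],Q[0,0])).round(1),'res mm',(1e3*(A@Q.T+t-B)).round(1).tolist())
    return t
E
python3 - <<'E'
from plant import *
from h import *
for n,roi in(('top',(153,148,216,206)),('scene',(292,222,375,290))):
    a=np.load(n+'.npz')['a'];c=get_calibration(n)
    try: axis(a,c,roi)
    except Exception as e: print(e)
    ce,ar,m=blobs(a,'blue',roi);print('blue',ce,ar,ray(c,*ce,.075))
c=get_calibration('wrist');print(c)
E
```

```text
red [175.8 151.8] 39 [0.5666 0.1635]
attempt to get argmax of an empty sequence
blue [177.94017094 178.05128205] 117 [0.51284039 0.15247051 0.075     ]
red [327.4 279. ] 72 [0.567  0.1624]
green [302.8 259.8] 50 [0.5549 0.1131]
yellow [361.1 274.8] 69 [0.5305 0.1978]
axis [0.5181 0.1484] yaw 16.0 res mm [[0.1, 0.1], [-0.1, -0.1], [-0.1, 0.0]]
blue [336.39816233 246.84686064] 653 [0.53369756 0.15530577 0.075     ]
{'fx': 292.999255303013, 'fy': 292.999255303013, 'cx': 256.73995670994924, 'cy': 193.46258259072638, 'eye': array([ 0.30349218, -0.66332169,  0.37342802]), 'rotation': array([[ 0.31441204,  0.90008594,  0.30164611],
       [-0.94928356,  0.29892157,  0.09750192],
       [-0.00240842, -0.31700347,  0.94842132]])}
```

Run:
```python
from plant import *
from h import *
c=get_calibration('scene')
for p in((75,152),(40,120),(130,125)):print(ray(c,*p,0.0).round(3))
```

```text
[ 0.534 -0.57   0.   ]
[ 0.485 -0.837  0.   ]
[ 0.349 -0.593  0.   ]
```

>>> apply_moves:
  series:
    - [[0.012, -0.016, 0], 0, 0.085]
    - [[0.024, -0.031, 0], 0, 0.085]
    - [[0.024, -0.031, 0], 0, 0.085]
    - [[0.024, -0.031, 0], 0, 0.085]
    - [[0.024, -0.031, 0], 0, 0.085]
    - [[0.024, -0.031, 0], 0, 0.085]
    - [[0.024, -0.031, 0], 0, 0.085]
    - [[0.024, -0.031, 0], 0, 0.085]
    - [[0.024, -0.031, 0], 0, 0.085]
    - [[0.024, -0.031, 0], 0, 0.085]
    - [[0.024, -0.031, 0], 0, 0.085]
    - [[0.024, -0.031, 0], 0, 0.085]
    - [[0.012, -0.016, 0], 0, 0.085]

```text
time_s: 1.18
tool_pos: [0.385, -0.2387, 0.2311]
tcp_rot: [[0.948, 0.32, -0.0], [0.32, -0.948, 0.002], [0.0, -0.002, -1.0]]
wrist_force: [0.1, -0.2, -0.4]
finger_gap: 0.0849
grasp_force: 0.0
```

>>> apply_moves:
  series:
    - [[0.014, -0.018, 0], 0, 0.085]
    - [[0.024, -0.031, 0], 0, 0.085]
    - [[0.024, -0.031, 0], 0, 0.085]
    - [[0.024, -0.031, 0], 0, 0.085]
    - [[0.024, -0.031, 0], 0, 0.085]
    - [[0.024, -0.031, 0], 0, 0.085]
    - [[0.024, -0.031, 0], 0, 0.085]
    - [[0.024, -0.031, 0], 0, 0.085]
    - [[0.024, -0.031, 0], 0, 0.085]
    - [[0.024, -0.031, 0], 0, 0.085]
    - [[0.016, -0.02, 0], 0, 0.085]
    - [[0.008, -0.01, 0], 0, 0.085]
    - [[0, 0, 0], 2.5, 0.085]
    - [[0, 0, 0], 0, 0.085]

```text
time_s: 2.35
tool_pos: [0.522, 0.1467, 0.2308]
tcp_rot: [[0.962, 0.273, -0.001], [0.273, -0.962, -0.001], [-0.001, 0.0, -1.0]]
wrist_force: [0.4, -1.5, -0.7]
finger_gap: 0.0851
grasp_force: 0.0
```

Run:
```python
from plant import *
from h import *
s=sense();c=get_calibration('wrist');print(s['tool_pos'],s['tcp_rot'],s['joint_pos'])
a,d=capture('wrist');np.savez('w.npz',a=a,d=d);cv2.imwrite('pics/w.png',a[:,:,::-1])
import pickle;pickle.dump(c,open('w.pkl','wb'))
try: axis(a,c,(130,100,400,384))
except Exception as e: print(e)
```

```text
[0.52200824 0.14667501 0.23084913] [[ 9.62021249e-01  2.72972113e-01 -1.15848315e-03]
 [ 2.72971263e-01 -9.62021820e-01 -8.40500764e-04]
 [-1.34391934e-03  4.92346986e-04 -9.99998976e-01]] [-0.22738366  0.36835848 -0.16846637  2.01570184  0.08773293  0.76561368
 -1.74247081]
red [253.9 127.8] 151 [0.5648 0.1615]
green [292.8 150.8] 137 [0.5521 0.1117]
yellow [182.2 334.1] 941 [0.2585 0.182 ]
axis [0.4448 0.1206] yaw 66.2 res mm [[-99.5, 5.8], [-56.6, 14.5], [156.1, -20.3]]
```

View pics/w.png

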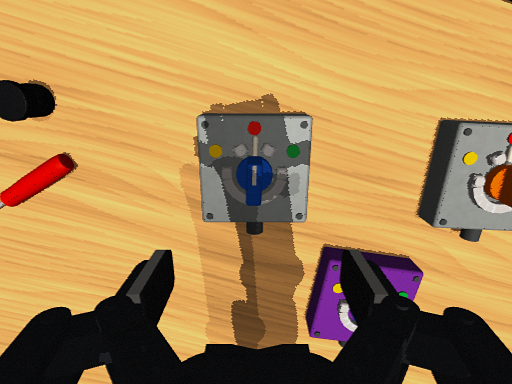

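The wrist view shows the blue knob at (255,178) with its pointer towards the red dot at (254,128). Green is at (293,151) and yellow at (215,151). I'll refit with a tighter region of interest.

Run:
```python
from plant import *
from h import *
import pickle
s=sense();c=pickle.load(open('w.pkl','rb'));a=np.load('w.npz')['a'];roi=(205,118,305,210)
t=axis(a,c,roi)
Rm=np.array(s['tcp_rot']);print('tool shift',Rm.T@(np.r_[t,.08]-s['tool_pos']))
ce,ar,m=blobs(a,'blue',(225,150,285,210),100,30)
# bar: top pointer line white pixels between knob and red dot
h=cv2.cvtColor(a,cv2.COLOR_RGB2HSV);w=(h[...,1]<60)&(h[...,2]>130);w[:,:250]=0;w[:,262:]=0;w[:134]=0;w[156:]=0
v,u=np.nonzero(w);p=np.array([ray(c,x,y,.05)[:2] for x,y in zip(u,v)]);print(len(p),p.mean(0)-t,np.degrees(np.arctan2(*(p.mean(0)-t)[::-1])))
print('tool x yaw',np.degrees(np.arctan2(Rm[1,0],Rm[0,0])))
```

```text
red [253.9 127.8] 151 [0.5648 0.1615]
green [292.8 150.8] 137 [0.5521 0.1117]
yellow [215.2 150.6] 148 [0.5281 0.1971]
axis [0.5156 0.1476] yaw 15.7 res mm [[-0.1, -0.1], [0.0, 0.2], [0.1, -0.1]]
tool shift [-0.005036   -0.0038053   0.15078306]
61 [0.03128853 0.00755649] 13.57750415817815
tool x yaw 15.829491543581915
```

>>> apply_moves:
  series:
    - [[-0.004, -0.003, 0.01], 1.5, 0.07]
    - [[0, 0, 0.025], 0, 0.07]
    - [[0, 0, 0.03], 0, 0.07]
    - [[0, 0, 0.03], 0, 0.07]
    - [[0, 0, 0.03], 0, 0.07]
    - [[0, 0, 0.025], 0, 0.07]
    - [[0, 0, 0.01], 0, 0.07]
    - [[0, 0, 0.006], 0, 0.07]
    - [[0, 0, 0], 0, 0.07]
    - [[0, 0, 0], 0, 0.07]
  newtons: 40

```text
time_s: 3.23
tool_pos: [0.5184, 0.1481, 0.0662]
tcp_rot: [[0.969, 0.247, 0.001], [0.247, -0.969, 0.0], [0.001, 0.0, -1.0]]
wrist_force: [-0.1, 0.7, 0.4]
finger_gap: 0.0701
grasp_force: 0.0
```

>>> apply_moves:
  series:
    - [[0, 0, 0], 0, 0.04]
    - [[0, 0, 0], 0, 0.025]
    - [[0, 0, 0], 0, 0.01]
    - [[0, 0, 0], 0, 0]
    - [[0, 0, 0], 0, 0]
    - [[0, 0, 0], 0, 0]
    - [[0, 0, 0], 0, 0]
    - [[0, 0, 0], 0, 0]
  newtons: 40

```text
time_s: 3.9
tool_pos: [0.5181, 0.1487, 0.066]
tcp_rot: [[0.969, 0.247, 0.001], [0.247, -0.969, 0.0], [0.001, -0.0, -1.0]]
wrist_force: [-0.9, -0.3, 6.4]
finger_gap: 0.0154
grasp_force: 42.9
```

>>> apply_moves:
  series:
    - [[0, 0, -0.003], 0, 0]
    - [[0, 0, -0.004], 0, 0]
    - [[0, 0, -0.004], 0, 0]
    - [[0, 0, -0.003], 0, 0]
    - [[0, 0, 0], 0, 0]
    - [[0, 0, 0], 0, 0]

```text
time_s: 4.4
tool_pos: [0.5179, 0.1487, 0.0792]
tcp_rot: [[0.969, 0.248, 0.001], [0.248, -0.969, 0.0], [0.001, -0.0, -1.0]]
wrist_force: [3.2, 0.8, -9.2]
finger_gap: 0.0152
grasp_force: 40.7
```

Spring force is -9.2 N, consistent with about 14 mm of lift. Next is the clockwise turn of 58.5°.

>>> apply_moves:
  series:
    - [[0, 0, 0], 2.5, 0]
    - [[0, 0, 0], 5, 0]
    - [[0, 0, 0], 6, 0]
    - [[0, 0, 0], 6, 0]
    - [[0, 0, 0], 6, 0]
    - [[0, 0, 0], 6, 0]
    - [[0, 0, 0], 6, 0]
    - [[0, 0, 0], 6, 0]
    - [[0, 0, 0], 6, 0]
    - [[0, 0, 0], 5, 0]
    - [[0, 0, 0], 4, 0]
    - [[0, 0, 0], 0, 0]
    - [[0, 0, 0], 0, 0]

```text
time_s: 5.48
tool_pos: [0.5178, 0.1482, 0.0791]
tcp_rot: [[0.718, -0.696, 0.0], [-0.696, -0.718, -0.001], [0.001, 0.0, -1.0]]
wrist_force: [3.7, -0.5, -10.1]
finger_gap: 0.0151
grasp_force: 40.7
```

Run:
```python
from plant import *
from h import *
s=sense();Rm=s['tcp_rot'];print(s['tool_pos'],np.degrees(np.arctan2(Rm[1,0],Rm[0,0])),s['joint_pos'][6],s['wrist_force'],s['wrist_torque'])
a,d=capture('scene');cv2.imwrite('pics/s2.png',cv2.resize(a[180:320,260:420,::-1],None,fx=4,fy=4))
```

```text
[0.51780262 0.14822313 0.07907651] -44.08175166485739 -2.5014827342114834 [  3.67734158  -0.511792   -10.08857798] [-0.1427684  -0.8077953  -0.00759805]
```

View pics/s2.png

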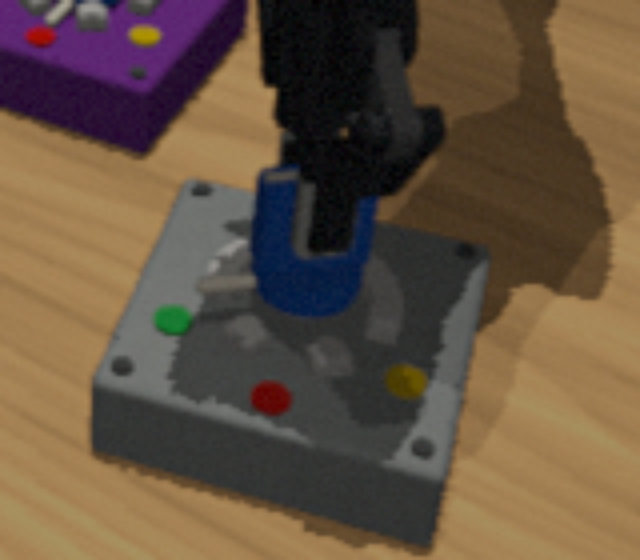

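The knob is raised with its pin tip at (200,283) in the crop, above the line to the green dot at (172,320). I'll lower it 13 mm, then release.

>>> apply_moves:
  series:
    - [[0, 0, 0.003], 0, 0]
    - [[0, 0, 0.004], 0, 0]
    - [[0, 0, 0.004], 0, 0]
    - [[0, 0, 0.002], 0, 0]
    - [[0, 0, 0], 0, 0]
    - [[0, 0, 0], 0, 0]

```text
time_s: 6.03
tool_pos: [0.5178, 0.1483, 0.0662]
tcp_rot: [[0.717, -0.697, 0.0], [-0.697, -0.717, -0.0], [0.0, 0.0, -1.0]]
wrist_force: [2.6, -1.8, -7.5]
finger_gap: 0.0154
grasp_force: 41.0
```

>>> apply_moves:
  series:
    - [[0, 0, 0], 0, 0.03]
    - [[0, 0, 0], 0, 0.05]
    - [[0, 0, 0], 0, 0.06]
    - [[0, 0, 0], 0, 0.06]
    - [[0, 0, 0], 0, 0.06]
    - [[0, 0, -0.01], 0, 0.06]
    - [[0, 0, -0.025], 0, 0.06]
    - [[0, 0, -0.03], 0, 0.06]
    - [[0, 0, -0.03], 0, 0.06]
    - [[0, 0, -0.03], 0, 0.06]
    - [[0, 0, -0.03], 0, 0.06]
    - [[0, 0, -0.01], 0, 0.06]
    - [[0, 0, 0], 0, 0.06]
    - [[0, 0, 0], 0, 0.06]

```text
time_s: 7.2
tool_pos: [0.5174, 0.1485, 0.2316]
tcp_rot: [[0.717, -0.697, 0.0], [-0.697, -0.717, 0.001], [-0.0, -0.001, -1.0]]
wrist_force: [-0.5, -0.4, -0.0]
finger_gap: 0.0598
grasp_force: 0.0
```

Run:
```python
from plant import *
from h import *
a,d=capture('scene');b,_=capture('wrist')
cv2.imwrite('pics/s3.png',np.hstack([cv2.resize(x,(400,400))[:,:,::-1] for x in(a[200:320,270:390],b[80:260,166:346])]))
```

```text
(no output)
```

View pics/s3.png

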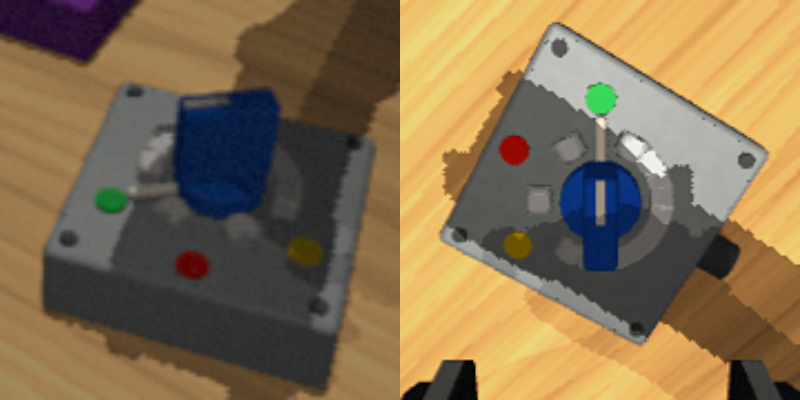

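The pin points straight at the green dot (wrist view, pin tip at (600,122), dot at (600,98)). It lies low in the gap between the crown teeth, and the gripper is clear.

```bash
python3 -c "
from plant import *
print(finish_job())"
```

```text
the job is handed in; nothing more can be done
None
```

The job is handed in: the blue knob was pulled up, turned from red to green and let drop, the last pictures show its pin in the green notch, and the orange knob was not touched; no verdict came back.

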